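# Clamp a wooden blank with the over-centre flywheel

### The job

Lay the loose round wooden blank flat between the jaws of the clamping fixture, then take the black crank handle and turn the blue flywheel slowly counter-clockwise (seen from above) to clamp it. Feel the resistance climb, peak and die away: stop just past the dead centre, where it no longer pushes back, let go, and the wheel must stay there by itself with the blank held tight; do not let the wheel run on. Leave the other things on the table where they are.

Things in the scene. Friction and masses are not known exactly. Their poses are not given: they have to be found in the camera images.
- blank_center (a point): centre (half-way up) of the loose wooden blank, a plain round disc of pale wood, 60 mm in diameter, 18 mm thick, about 40 g, lying flat on the table to the left or right of the fixture (it and the brass tin may swap sides)
- blank: the same blank; origin at the centre of its underside
- fixture: fixed clamping fixture: dark steel base 150 mm (x) by 360 mm (y), 20 mm high; origin on the table under it, wheel axis at y = -87.5 mm, seat at y = +95 mm. At the +y end two aluminium blocks, 22 mm high on the base, form a V open to -y; the red sprung jaw pad (closed by the wheel) faces them from -y. Along fixture x both sides of the blank's place are open: grip the blank across fixture x to load it
- drop_spot (a point): where the centre (half-way up) of the blank should be when laid on the cork patch between the open jaws: 9 mm above the base's top, 3.5 mm short (-y) of the seat. The jaws leave 3 mm or more to spare to either side along y; the V centres the blank along x (within 8 mm) as the jaw pushes it home. Axes as the fixture's
- seat (a point): where the blank's centre is when the jaw has pushed it fully home against the V, 9 mm above the base's top. Axes as the fixture's
- wheel: blue horizontal flywheel, 170 mm in diameter, 14 mm thick, rim top 63 mm above the table; origin on its vertical axis at its underside, 45 mm above the table; its x axis points to the crank handle. Turns counter-clockwise seen from above to close. Dead centre is 65 to 130 degrees on from the start and cannot be told from the wheel's or handle's position
- wheel_axis (a point): centre of the wheel's hub, 71 mm above the table. Feel of the wheel: friction takes 0.5 N m; an over-centre load adds 0.7 to 0.85 N m at its peak some 34 degrees before dead centre, fades to nothing at dead centre, and beyond it drives the wheel on. Friction alone holds the wheel up to about 12 degrees past dead centre; farther on it runs away when let go
- handle_mid (a point): middle of the black crank handle, upright, round, turning freely on its pin, 26 mm in diameter, 66 mm tall, 75 mm from the wheel's axis; middle 98 mm, top 131 mm above the table; Push along its path while it creeps on: 2 to 11 N at first, about 17 N at most, about 6 N at dead centre, none some 14 degrees past it; read standing still after a quick step, only 8 to 12 N at most
- cam_pin (a joint): tiny eccentric pin hidden in the pedestal under the wheel: slides 0.1 mm for each radian of wheel, reading 0.17 mm at the dead centre and more past it; far too little to be made out in its noisy reading, so the dead centre must be felt
- wax_tin: bystander: brass-coloured round tin, 62 mm in diameter, 50 mm high; leave it alone
- burner_unit: bystander: blue power unit with a black switch, 120 x 170 x 85 mm; leave it alone
- bead_box: bystander: clear open box of beads, 110 x 190 x 38 mm; leave it alone
- cutter: bystander: yellow-handled tool, 150 mm long, lying on the table; leave it alone
Mind the look-alikes: they are no part of the job. Of the things shaped like the blank, the wooden one is meant.

How it is judged:
On the way, in this order (a step that is already met when the one before it is completed fails the run):
1. the blank lies flat between the open jaws, let go, and the wheel has not yet been turned towards its dead centre (x of blank_center in the frame of fixture between -0.008 and 0.008 m and distance between blank_center and seat below 0.013 m and z of blank_center in the frame of fixture below 0.033 m and angle between blank_center's own z axis and vertical below 0.1 rad and contact force between the fingers and blank below 0.1 N and value of joint cam_pin below 9e-05 m), for 0.2 s.
2. with the blank between the jaws, the wheel has been turned past its dead centre (value of joint cam_pin above 0.00017 m and horizontal distance between blank_center and seat below 0.005 m), for 0.1 s.
At the end, for the whole second after the job is handed in: The wheel is at rest 0 to 17 degrees past its dead centre; the blank lies flat (within 4.5 degrees, centre less than 3 mm above its seated height), its centre within 5 mm of the seat, pushed home by the jaw (all of step 2 and value of joint cam_pin below 0.0002 m and angular speed of wheel below 0.05 rad/s and z of blank_center in the frame of fixture below 0.032 m and angle between blank_center's own z axis and vertical below 0.08 rad); the robot touches nothing.
It fails at once if the wheel runs on more than 23 degrees past its dead centre (value of joint cam_pin above 0.00021 m).
It fails at once if the wheel is spun faster than 2.5 rad/s (angular speed of wheel above 2.5 rad/s).
It fails at once if the tin, power unit, bead box or yellow tool is moved by more than 30 mm (distance of any of wax_tin, burner_unit, bead_box, cutter from where it was at the start of the episode above 0.03 m).
It also fails if it takes over 69 s, if anything falls off the work surface, if the arm or the gripper's body presses on something with over 40 N, if the wrist force passes 120 N, or if a joint passes its speed limit or range.

### The arm

A 6-joint arm with a two-finger parallel gripper is mounted at the origin on the work surface. World frame = base frame: x ahead of the robot, y to its left, z up, the work surface at z = 0. Lengths are in m, angles in rad, forces in N, time in s.
With the tool pointing down it reaches from about 0.425 to 0.95 m from the base axis. Payload 14.7 kg.
Tool frame: the origin (TCP) lies midway between the tips of the shut fingers; the grasp point (between the pads) lies 19 mm behind it; z points along the fingers, y is the direction in which the jaws open and shut (so a half turn about z gives the same grasp; the last joint's range is limited). The gripper opens to 85 mm and grips with 20 to 120 N. Pads are 22 mm wide; open, the fingers measure 114 mm over their backs; the gripper's body (76 mm by 85 mm) begins 54 mm behind the grasp point. The pads swing forward as they close: fully open they stand 13 mm farther back than shut.
Start: joints at [-1.208, 0.48, 1.596, -0, 1.065, -0.047], TCP at [0.259, -0.596, 0.231] pointing down, gripper open.
Joint ranges: [-2.75, 2.75], [-0.82, 2.05], [0.23, 2.67], [-1.56, 4.7], [0.09, 2.69], [-2.92, 2.92]. Speed limits (rad/s): [1.89, 1.89, 2.39, 3.01, 3.01, 3.01].

### API

Orientations are given as a rotation vector (axis times angle).
In Python, from rig import bot gives the robot as it stands.
- The arm moves only by the shell command python3 -m inch 'ROWS' [FORCE]. ROWS is a JSON object of lists of equal length, an entry for each row: "grip": the opening, from 0 (shut) to 1 (fully open); "translation": the shift along the tool's x, y, z in units of 30 mm (1.0 is 30 mm), a list of three; "dr": the turn, a rotation vector about the tool's x, y, z in units of 6 degrees (1.0 is 6 degrees), a list of three. A call has 1 to 12 rows; each row is the pose to reach, as a shift and turn from the pose commanded when the call began, along the tool's axes at that moment; what a row does not reach only later rows make up. A row lasts 1/12 s, in which the tool goes at most 41.7 mm and 7.16 degrees, less where a joint would pass 70% of its speed; a pose out of reach is approached as far as the arm can. A call with a gripper value outside its range is refused whole. The fingers move at their own pace and stop on an object; FORCE is the grip in N (left out, the last holds). Time passes only in rows, so rows that repeat a pose let the fingers close. It gives the time, the measured TCP pose, the force and the opening at its end, in the units of the state.
- bot.sense(): the state, without advancing time (a new reading comes with each control period).
- bot.get_image(name): name is "side" or "top" or "wrist"; returns a dict with "img" (400x640x3 uint8, blue, green, red), "fovy" (degrees; the focal length in pixels is half the picture's height over the tangent of half this angle, whatever the lens; pixels are square), "cx", "cy" (the principal point, pixels), "k1" (the pictures are not rectified: a ray, as slopes to the right and down, at radius r is drawn at 1 + k1 r^2 times it, then the intrinsics apply), "R" (3x3) and "t" (3): a world point X has camera coordinates R X + t. Camera axes: x right, y down, z forward; pixel columns grow to the right and rows downward; lengths in m; the calibration is good to about 2 mm. A picture is of the moment at which its call begins. There is no depth.
- bot.hand_in(): hands the job in, once; it reports no verdict.
The state is a dict: "time_s": time; "joint_pos": joint angles; "joint_velocities": joint speeds; "tau": joint torques, N m; "eef_pos": TCP position; "tool_rot": TCP orientation; "ft_force": force on the tool from outside, world axes, zero at the start; "wrist_torque": the same for the moment, N m; "finger_gap": opening from 0.0 (shut) to 1.0 (fully open).
Only numpy, scipy, OpenCV 4.12 (cv2) and the standard library are available. Lean on these libraries where they do the work, as an engineer would, in place of code of your own. Each camera call takes 0.05 s, during which the arm holds its last target.

## Working session

There is one attempt and no reset: what is moved stays moved. The work goes in short steps, Python scripts to look and compute and a shell command to move; the robot and the scene stay as the last step left them, time stands still between calls to the robot, and variables do not carry over. Pictures are saved under pics/ and viewed, and the job is handed in when it is done.

```bash
ls; mkdir -p pics; python3 - <<'E'
from rig import bot
import cv2
s=bot.sense()
for k,v in s.items(): print(k,v)
for n in ("top","side","wrist"):
    d=bot.get_image(n); cv2.imwrite(f"pics/{n}0.png",d["img"])
    print(n,d["fovy"],d["cx"],d["cy"],d["k1"],d["R"],d["t"])
E
```

```text
pics
time_s 0.0
joint_pos [-1.20757983e+00  4.80839092e-01  1.59682520e+00  2.36587479e-05
  1.06508670e+00 -4.66225832e-02]
joint_velocities [ 1.59313520e-03  5.51596271e-04 -4.89958271e-05 -7.75597918e-04
  1.27154041e-03 -1.52429088e-03]
tau [-5.70719552e-03 -9.50655484e+01 -4.30188239e+01 -1.56685546e-04
  1.23245374e-02  1.46046873e-04]
eef_pos [ 0.25887809 -0.59580975  0.23068581]
tool_rot [-3.07474278e+00 -6.39026541e-01  2.54635854e-04]
ft_force [0.99143953 0.50930039 0.242919  ]
wrist_torque [-0.0446887   0.02349423 -0.02138549]
finger_gap 1.002549579098315
top 55.459517269746186 312.8315253452398 199.80919499780424 -0.08873837027870692 [[ 2.15310618e-03 -9.99997577e-01 -4.58718630e-04]
 [-9.95439613e-01 -2.09954396e-03 -9.53706950e-02]
 [ 9.53695008e-02  6.61969929e-04 -9.95441721e-01]] [-0.04858765  0.53295477  1.03485122]
side 55.090206456538944 323.78577400541786 197.90323866090975 -0.05933943396644604 [[-0.99896931 -0.04492148 -0.00650952]
 [-0.0166381   0.49581948 -0.86826621]
 [ 0.04223135 -0.867263   -0.49605585]] [0.54078399 0.09460753 1.26348934]
wrist 60.294101735486294 321.2066190946688 191.6173791504736 -0.05915801428598853 [[ 3.99361425e-01 -9.16793409e-01 -5.45706961e-04]
 [-8.75959632e-01 -3.81749486e-01  2.94893292e-01]
 [-2.70564550e-01 -1.17290988e-01 -9.55530035e-01]] [-0.64929606 -0.03799232  0.37994591]
```

View pics/top0.png

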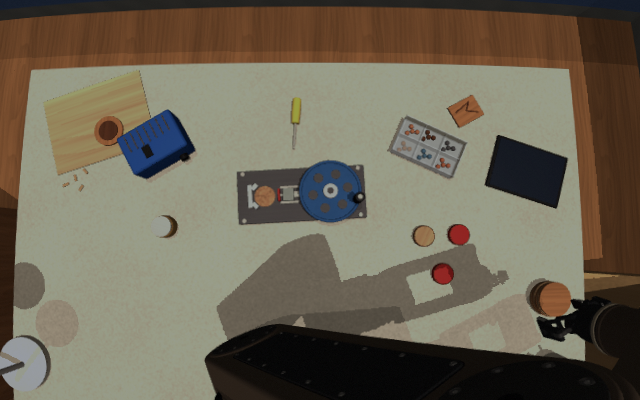

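View pics/side0.png

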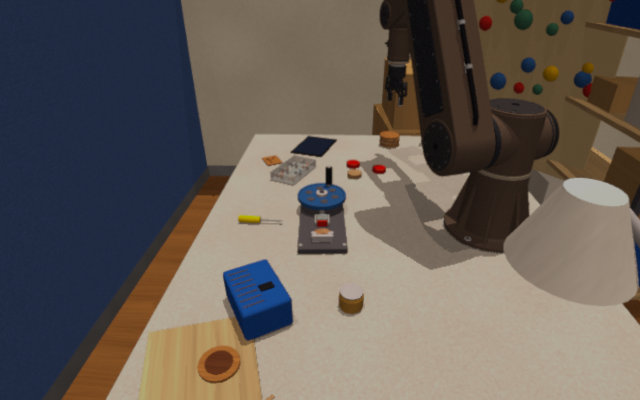

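View pics/wrist0.png

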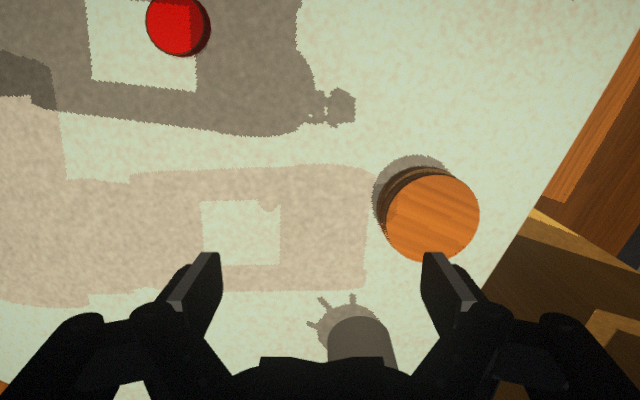

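The top view shows the wooden blank at about (424,236), with two red look-alike discs at (459,235) and (443,273). The fixture spans (237..367, 165..224), with the hub at about (330,191), the handle at about (359,198) and the V at the left end, so fixture +y is roughly world +y. Next I'll zoom in for accurate pixel positions.

```bash
cat > h.py <<'E'
import numpy as np, cv2, json
from scipy.optimize import least_squares
from scipy.spatial.transform import Rotation as Ro
def snap(bot,n,f):
    d=bot.get_image(n); cv2.imwrite(f"pics/{f}.png",d["img"])
    c={k:(np.asarray(v).tolist()) for k,v in d.items() if k!="img"}
    json.dump(c,open(f"pics/{f}.json","w")); return d
def cam(f):
    c=json.load(open(f"pics/{f}.json")); c["R"]=np.array(c["R"]);c["t"]=np.array(c["t"]); return c
def proj(c,X):
    p=c["R"]@np.asarray(X,float)+c["t"]; f=200/np.tan(np.radians(c["fovy"]/2))
    s=p[:2]/p[2]; s=s*(1+c["k1"]*(s@s)); return np.array([c["cx"],c["cy"]])+f*s
def ray(c,uv):
    f=200/np.tan(np.radians(c["fovy"]/2)); d=(np.asarray(uv,float)-[c["cx"],c["cy"]])/f
    s=d.copy()
    for _ in range(20): s=d/(1+c["k1"]*(s@s))
    o=-c["R"].T@c["t"]; v=c["R"].T@np.array([s[0],s[1],1]); return o,v/np.linalg.norm(v)
def onz(c,uv,z):
    o,v=ray(c,uv); return o+v*(z-o[2])/v[2]
def tri(obs):
    A=np.zeros((3,3));b=np.zeros(3)
    for c,uv in obs:
        o,v=ray(c,uv);P=np.eye(3)-np.outer(v,v);A+=P;b+=P@o
    X=np.linalg.solve(A,b); return X,[np.round(proj(c,X)-uv,1) for c,uv in obs]
def zoom(src,x0,y0,w,h,k,out):
    im=cv2.imread(f"pics/{src}.png")[y0:y0+h,x0:x0+w]
    cv2.imwrite(f"pics/{out}.png",cv2.resize(im,None,fx=k,fy=k,interpolation=cv2.INTER_CUBIC))
E
python3 - <<'E'
from rig import bot
from h import *
snap(bot,"top","t1");snap(bot,"side","s1")
zoom("t1",230,155,160,100,5,"t1z"); zoom("s1",285,150,120,110,5,"s1z")
zoom("t1",390,200,100,90,5,"t1b")
E
```

```text
(no output)
```

View pics/t1z.png

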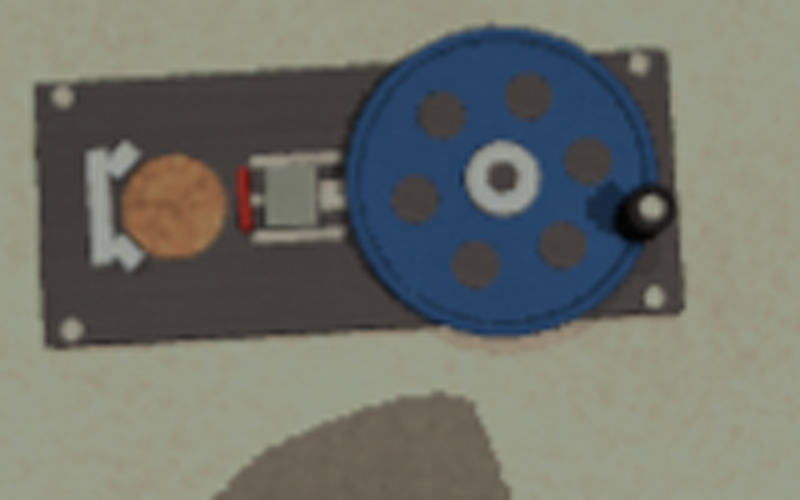

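View pics/s1z.png

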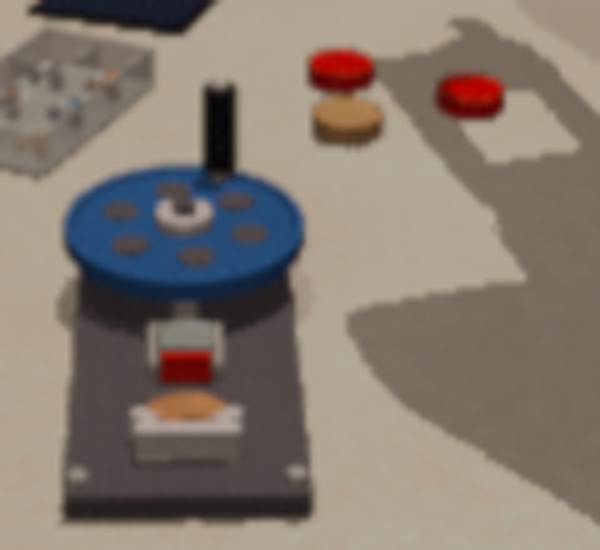

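View pics/t1b.png

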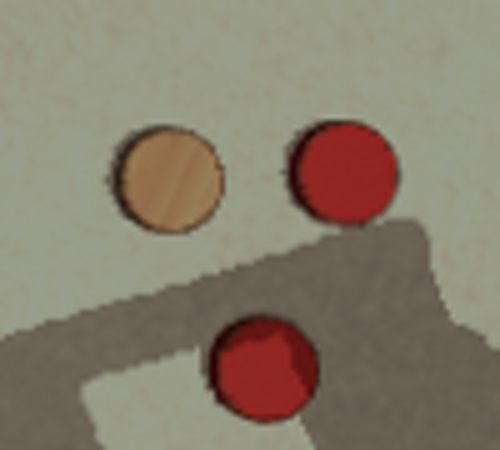

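```bash
cat > m.py <<'E'
from h import *
t=cam("t1");s=cam("s1")
Z=lambda x,y,x0,y0,k=5:np.array([(x+.5)/k-.5+x0,(y+.5)/k-.5+y0])
T=lambda x,y:Z(x,y,230,155); S=lambda x,y:Z(x,y,285,150); B=lambda x,y:Z(x,y,390,200)
np.set_printoptions(precision=4,suppress=True)
for n,a in dict(TL=(36,85),BL=(47,348),BR=(684,312),TR=(666,50)).items(): print(n,onz(t,T(*a),.02))
print("side corners BL/BR near",onz(s,S(66,499),.02),onz(s,S(311,494),.02))
print("screws",[onz(t,T(*a),.021) for a in((63,97),(72,329),(638,64),(654,296))])
for n,a,b in (("hub",(502,178),(185,211)),("handletop",(652,206),(219,87)),("blanktop",None,(348,117))):
    ta=T(*a) if a else B(171,180)
    print(n,tri([(t,ta),(s,S(*b))]))
print("blank top plane",onz(t,B(171,180),.018),onz(s,S(348,117),.018))
print("hub",onz(t,T(502,178),.071), "handle",onz(t,T(652,206),.131),"cork",onz(t,T(174,207),.021))
print("handle side",onz(s,S(219,87),.131),"hub side",onz(s,S(185,211),.071),"cork side",onz(s,S(187,405),.021))
E
python3 m.py
```

```text
TL [0.6134 0.1681 0.02  ]
BL [0.4647 0.1588 0.02  ]
BR [ 0.4856 -0.1972  0.02  ]
TR [ 0.6341 -0.1888  0.02  ]
side corners BL/BR near [0.6103 0.1714 0.02  ] [0.4658 0.1612 0.02  ]
screws [array([0.6064, 0.1524, 0.021 ]), array([0.4753, 0.1447, 0.021 ]), array([ 0.6258, -0.1727,  0.021 ]), array([ 0.4945, -0.1804,  0.021 ])]
hub (array([ 0.5537, -0.0934,  0.0696]), [array([-0. ,  0.4]), array([-0.3, -0. ])])
handletop (array([ 0.5324, -0.1661,  0.1308]), [array([-0. ,  0.4]), array([-0.3, -0. ])])
blanktop (array([ 0.4325, -0.36  ,  0.0139]), [array([-0. ,  0.4]), array([-0.3, -0. ])])
blank top plane [ 0.4336 -0.3589  0.018 ] [ 0.4317 -0.3516  0.018 ]
hub [ 0.5546 -0.0933  0.071 ] handle [ 0.5333 -0.1661  0.131 ] cork [0.5439 0.0885 0.021 ]
handle side [ 0.5315 -0.1654  0.131 ] hub side [ 0.5525 -0.0906  0.071 ] cork side [0.5436 0.0729 0.021 ]
```

```bash
cat > plan.py <<'E'
from h import *
np.set_printoptions(precision=4,suppress=True)
def frame(s): return Ro.from_rotvec(s["tool_rot"]).as_matrix(), np.array(s["eef_pos"])
def down(yaw):  # tool y along fixture x at yaw (rad)
    c,sn=np.cos(yaw),np.sin(yaw)
    return np.column_stack([[-sn,c,0],[c,sn,0],[0,0,-1]])
def delta(s,p,Rg=None):
    R,p0=frame(s); tr=R.T@(np.asarray(p)-p0)/.03
    dr=np.zeros(3) if Rg is None else np.degrees(Ro.from_matrix(R.T@Rg).as_rotvec())/6
    return np.round(tr,3),np.round(dr,3)
E
python3 - <<'E'
from rig import bot
from plan import *
s=bot.sense();R,p=frame(s);print(R)
for f in (0,np.pi): print(delta(s,[.4336,-.357,.16],down(np.radians(3.35)+f)))
c=cam("t1"); d=bot.get_image("wrist"); C=-d["R"].T@d["t"]; print("cam in tool",R.T@(C-p)); print(R.T@d["R"].T)
E
```

```text
[[ 0.9172  0.3984 -0.0002]
 [ 0.3984 -0.9172  0.0006]
 [ 0.     -0.0006 -1.    ]]
(array([ 8.514, -4.985,  2.369]), array([ -0.005,  -0.004, -11.646]))
(array([ 8.514, -4.985,  2.369]), array([-0.004,  0.006, 18.354]))
cam in tool [ 0.0764 -0.0004 -0.1432]
[[ 0.0011 -0.9555 -0.295 ]
 [ 1.      0.0008  0.0009]
 [-0.0006 -0.295   0.9555]]
```

```bash
python3 -m inch '{"grip":[1,1,1,1,1,1,1,1,1,1,1,1],"translation":[[0.9,-0.5,0.2],[1.8,-1.0,0.5],[2.7,-1.5,0.7],[3.6,-2.0,1.0],[4.5,-2.6,1.2],[5.4,-3.1,1.4],[6.3,-3.6,1.7],[7.2,-4.1,1.9],[7.9,-4.6,2.1],[8.51,-4.99,2.37],[8.51,-4.99,2.37],[8.51,-4.99,2.37]],"dr":[[0,0,-1],[0,0,-2],[0,0,-3],[0,0,-4.1],[0,0,-5.2],[0,0,-6.3],[0,0,-7.4],[0,0,-8.5],[0,0,-9.6],[0,0,-10.7],[0,0,-11.65],[0,0,-11.65]]}' 40
python3 - <<'E'
from rig import bot
from h import *
snap(bot,"wrist","w1")
E
```

```text
time_s: 1.3
eef_pos: [0.434, -0.3559, 0.1598]
tool_rot: [-2.146, -2.293, -0.0]
ft_force: [0.5, -0.6, 0.3]
finger_gap: 0.996
```

View pics/w1.png

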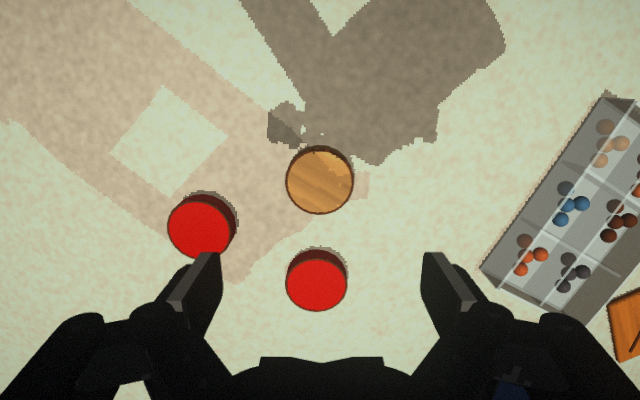

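The wrist view shows the blank's top at about (320,181). The red discs are at (317,281) and (200,228), and the bead box is on the right. I'll fit the blank's outline.

```bash
python3 - <<'E'
from rig import bot
from plan import *
w=cam("w1");t=cam("t1");s=cam("s1")
im=cv2.imread("pics/w1.png");hsv=cv2.cvtColor(im,cv2.COLOR_BGR2HSV)
m=((hsv[...,0]>8)&(hsv[...,0]<25)&(hsv[...,1]>110)&(hsv[...,2]>110)).astype(np.uint8)
m[:, :270]=0;m[:,370:]=0;m[:130]=0;m[225:]=0
m=cv2.morphologyEx(m,cv2.MORPH_OPEN,np.ones((3,3)))
cs,_=cv2.findContours(m,0,2);c=max(cs,key=cv2.contourArea);e=cv2.fitEllipse(c);print(e)
P=[onz(w,q,.018)[:2] for q in c[:,0,:].astype(float)]
print(cv2.minEnclosingCircle(np.array(P,np.float32)))
uv=np.array(e[0])
print("z plane",onz(w,uv,.018))
ta=np.array([424.0,235.7])
print(tri([(w,uv),(t,ta)]), "TCP proj",proj(w,[.434,-.3559,0.018]))
E
```

```text
((319.185302734375, 181.74179077148438), (61.08831024169922, 64.39857482910156), 93.18895721435547)
((0.4336622953414917, -0.36020615696907043), 0.028388535603880882)
z plane [ 0.4334 -0.3591  0.018 ]
(array([ 0.4332, -0.3541,  0.036 ]), [array([0., 0.]), array([-0.,  0.])]) TCP proj [320.0932 178.1637]
```

```bash
python3 -m inch '{"grip":[1,1,1,1],"translation":[[-0.04,0,0.7],[-0.08,-0.02,1.4],[-0.12,-0.02,2],[-0.12,-0.02,2]],"dr":[[0,0,0],[0,0,0],[0,0,0],[0,0,0]]}'
python3 - <<'E'
from rig import bot
from h import *
snap(bot,"wrist","w2")
zoom("w2",220,0,200,260,3,"w2z");zoom("w1",280,140,80,80,7,"w1z")
E
```

```text
time_s: 1.68
eef_pos: [0.4315, -0.3605, 0.0977]
tool_rot: [-2.158, -2.278, 0.0]
ft_force: [-0.3, 0.7, -0.6]
finger_gap: 1.003
```

View pics/w2.png

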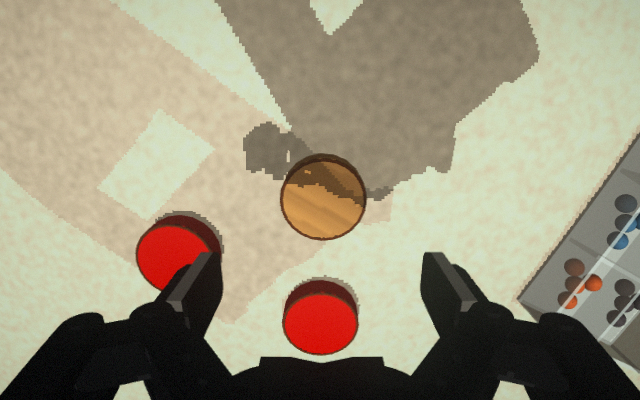

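View pics/w1z.png

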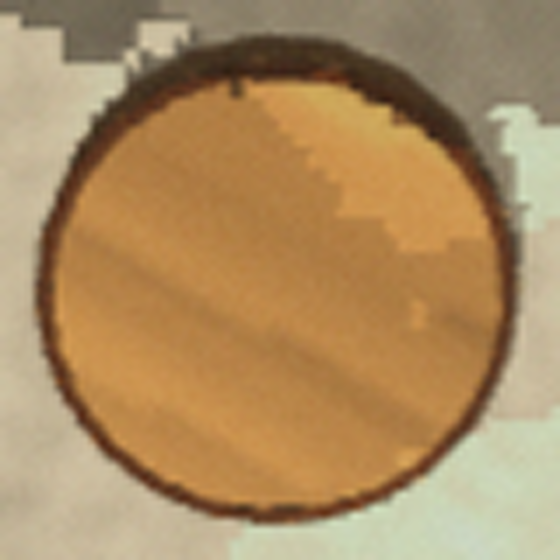

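```bash
python3 - <<'E'
from rig import bot
from plan import *
w=cam("w1");w2=cam("w2")
a=np.array([319.7,181.6]);b=np.array([323,199.])
print(onz(w,a,.018),onz(w2,b,.018),tri([(w,a),(w2,b)]))
for c,uv in((w,a),(w2,b)):
  X=onz(c,uv,.018); print([proj(c,X+d) for d in ([-.03,0,0],[.03,0,0],[0,-.03,0],[0,.03,0])])
s=bot.sense(); R,p=frame(s); print(p,np.degrees(np.arctan2(R[1,1],R[0,1])),delta(s,[.4334,-.3595,.0],down(np.radians(3.35))))
E
```

```text
[ 0.4339 -0.359   0.018 ] [ 0.4334 -0.3584  0.018 ] (array([ 0.4338, -0.3623,  0.0061]), [array([-0.2,  0. ]), array([ 0.3, -0. ])])
[array([284.791 , 179.3378]), array([354.4754, 183.8656]), array([317.4615, 214.2272]), array([322.0764, 147.0002])]
[array([279.03  , 196.6668]), array([366.7987, 201.3101]), array([320.6041, 239.1631]), array([325.5801, 155.6796])]
[ 0.432  -0.3609  0.0992] 3.135141475315877 (array([0.037, 0.055, 3.306]), array([-0.017, -0.017, -0.036]))
```

```bash
cat > led.py <<'E'
from plan import *
def camtcp(f):
    c=cam(f);Rt=np.array([[.0011,-.9555,-.295],[1,.0008,.0009],[-.0006,-.295,.9555]])
    C=-c["R"].T@c["t"]; Rw=c["R"].T@Rt.T
    return C-Rw@np.array([.0764,-.0004,-.1432]), np.degrees(np.arctan2(Rw[1,1],Rw[0,1]))
R0=Ro.from_rotvec([-3.07474278,-0.639026541,2.5e-4]).as_matrix();p0=np.array([.259,-.596,.231])
def app(R,p,tr,dr=(0,0,0)): return R@Ro.from_rotvec(np.radians(6*np.array(dr))).as_matrix(), p+R@np.array(tr)*.03
E
python3 - <<'E'
from led import *
R,p=app(R0,p0,[8.51,-4.99,2.37],[0,0,-11.65]);print(p)
R,p=app(R,p,[-.12,-.02,2]);print(p,np.degrees(np.arctan2(R[1,1],R[0,1])))
for f in("w1","w2"):print(camtcp(f))
from rig import bot
print([np.round(bot.sense()["eef_pos"],4) for _ in range(3)])
E
```

```text
[ 0.4335 -0.3569  0.1601]
[ 0.4331 -0.3605  0.1001] 3.3814023413285024
(array([ 0.4352, -0.3562,  0.1598]), np.float64(3.799516198317879))
(array([ 0.4327, -0.3609,  0.0977]), np.float64(3.0929791964683835))
[array([ 0.432 , -0.3609,  0.0992]), array([ 0.432 , -0.3609,  0.0992]), array([ 0.432 , -0.3609,  0.0992])]
```

```bash
python3 -m inch '{"grip":[1,1,1,1,1,0.4,0.4,0.4,0.4,0.4,0.4,0.4],"translation":[[0.04,0.02,1],[0.05,0.02,2],[0.05,0.02,2.8],[0.05,0.02,3.35],[0.05,0.02,3.35],[0.05,0.02,3.35],[0.05,0.02,3.35],[0.05,0.02,3.35],[0.05,0.02,3.35],[0.05,0.02,3.35],[0.05,0.02,3.35],[0.05,0.02,3.35]],"dr":[[0,0,0],[0,0,0],[0,0,0],[0,0,0],[0,0,0],[0,0,0],[0,0,0],[0,0,0],[0,0,0],[0,0,0],[0,0,0],[0,0,0]]}' 40
python3 - <<'E'
from rig import bot
from h import *
snap(bot,"wrist","w3")
s=bot.sense();print(s["ft_force"],s["finger_gap"],s["eef_pos"])
E
```

```text
time_s: 2.73
eef_pos: [0.4345, -0.3602, 0.0018]
tool_rot: [2.154, 2.283, -0.0]
ft_force: [-1.2, -0.1, 6.6]
finger_gap: 0.685
[-1.53068861 -0.82714638  6.11801261] 0.6840000772504323 [ 0.43443377 -0.36021292  0.00176821]
```

View pics/w3.png

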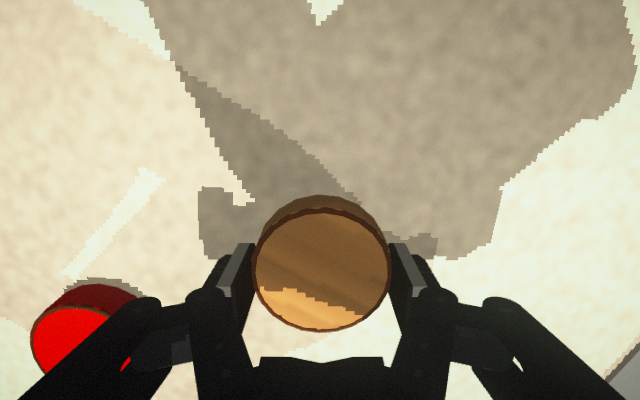

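```bash
cat >> led.py <<'E'
LOG=[([8.51,-4.99,2.37],[0,0,-11.65]),([-.12,-.02,2],[0,0,0]),([.05,.02,3.35],[0,0,0])]
import os
if os.path.exists("log.json"): LOG+=json.load(open("log.json"))
def cur():
    R,p=R0,p0
    for a,b in LOG: R,p=app(R,p,a,b)
    return R,p
def rel(target,Rg=None):
    R,p=cur(); dr=np.zeros(3) if Rg is None else np.degrees(Ro.from_matrix(R.T@Rg).as_rotvec())/6
    return np.round(R.T@(np.array(target)-p)/.03,3),np.round(dr,3)
def add(tr,dr=(0,0,0)):
    L=json.load(open("log.json")) if os.path.exists("log.json") else []
    L.append([list(tr),list(dr)]); json.dump(L,open("log.json","w")); LOG.append((tr,dr))
E
python3 - <<'E'
from led import *
R,p=cur();print(p,np.degrees(np.arctan2(R[1,1],R[0,1])))
for f in("w1","w2","w3"):print(camtcp(f))
c=cam("w3");X=onz(c,[322,271],.019);q,_=camtcp("w3");print(X,"tool offset",R.T@(X-q))
print(rel([.4337,-.359,.2]),rel([.5439,.0857,.2]),rel([.5439,.0857,.12]))
E
```

```text
[ 0.4335 -0.3588 -0.0004] 3.3814023413285024
(array([ 0.4352, -0.3562,  0.1598]), np.float64(3.799516198317879))
(array([ 0.4327, -0.3609,  0.0977]), np.float64(3.0929791964683835))
(array([ 0.4356, -0.3606,  0.0018]), np.float64(3.3496187095771917))
[ 0.4355 -0.3574  0.019 ] tool offset [ 0.0032  0.     -0.0172]
(array([ 0.001,  0.003, -6.68 ]), array([0., 0., 0.])) (array([14.582,  4.544, -6.666]), array([0., 0., 0.])) (array([14.579,  4.545, -3.999]), array([0., 0., 0.]))
```

```bash
python3 -m inch '{"grip":[0.4,0.4,0.4,0.4,0.4,0.4,0.4,0.4],"translation":[[0,0,-0.6],[0,0,-1.6],[0,0,-2.6],[0,0,-3.6],[0,0,-4.6],[0,0,-5.6],[0,0,-6.5],[0,0,-6.67]],"dr":[[0,0,0],[0,0,0],[0,0,0],[0,0,0],[0,0,0],[0,0,0],[0,0,0],[0,0,0]]}'
python3 -m inch '{"grip":[0.4,0.4,0.4,0.4,0.4,0.4,0.4,0.4,0.4,0.4,0.4,0.4],"translation":[[0.6,0.2,0],[1.6,0.5,0],[2.8,0.9,0],[4.1,1.3,0],[5.4,1.7,0],[6.7,2.1,0],[8,2.5,0],[9.3,2.9,0],[10.6,3.3,0],[11.9,3.7,0],[13.1,4.1,0],[14.1,4.4,0]],"dr":[[0,0,0],[0,0,0],[0,0,0],[0,0,0],[0,0,0],[0,0,0],[0,0,0],[0,0,0],[0,0,0],[0,0,0],[0,0,0],[0,0,0]]}'
python3 -m inch '{"grip":[0.4,0.4,0.4,0.4,0.4,0.4],"translation":[[0.3,0.1,0.3],[0.48,0.14,1.2],[0.48,0.14,2.2],[0.48,0.14,2.67],[0.48,0.14,2.67],[0.48,0.14,2.67]],"dr":[[0,0,0],[0,0,0],[0,0,0],[0,0,0],[0,0,0],[0,0,0]]}'
python3 - <<'E'
from rig import bot
from led import *
add([0,0,-6.67]);add([14.1,4.4,0]);add([.48,.14,2.67])
snap(bot,"wrist","w4");s=bot.sense();print(s["eef_pos"],cur()[1],camtcp("w4"),s["finger_gap"],s["ft_force"])
E
```

```text
time_s: 3.45
eef_pos: [0.4354, -0.3609, 0.2062]
tool_rot: [2.15, 2.279, 0.0]
ft_force: [0.5, -1.1, -0.4]
finger_gap: 0.682
time_s: 4.45
eef_pos: [0.541, 0.0735, 0.2011]
tool_rot: [2.154, 2.285, 0.003]
ft_force: [-0.4, -1.0, -0.8]
finger_gap: 0.685
time_s: 4.95
eef_pos: [0.5435, 0.0852, 0.12]
tool_rot: [-2.155, -2.285, 0.001]
ft_force: [-0.5, 0.6, -0.6]
finger_gap: 0.678
[0.5443 0.0852 0.1208] [0.5438 0.0857 0.12  ] (array([0.5448, 0.0848, 0.12  ]), np.float64(3.3583565156384236)) 0.6804601570725518 [-0.1227  1.0598  0.3254]
```

View pics/w4.png

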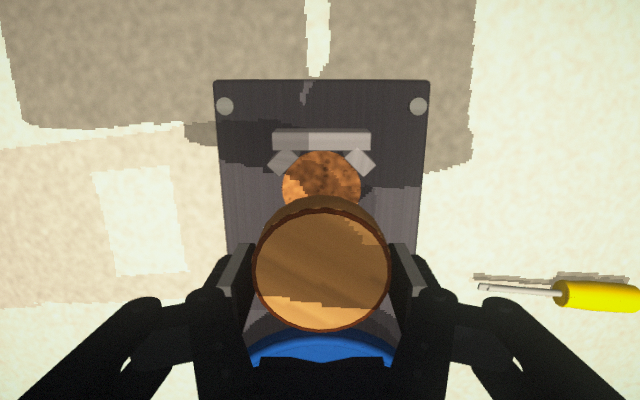

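The held blank is at (322,270) and the cork patch's visible part is centred near (321,188). The V-blocks are at rows 130-178, centred at column 321, and the screws are at (225,106) and (418,106). Next I'll measure these in the tool frame.

```bash
python3 - <<'E'
from led import *
zoom("w4",200,70,240,200,3,"w4z")
R,p=cur();w=cam("w4");q,_=camtcp("w4")
g=lambda uv,z:R.T@(onz(w,uv,z)-q)*1000
print("in tool (mm)")
for n,uv,z in (("screwL",(225,106),.021),("screwR",(418,106),.021),("edgeL",(214,81),.02),("edgeR",(429,81),.02),("Vback top L",(272,131),.042),("Vback R",(371,131),.042),("blank",(322,270.5),.139),("corktop",(321,151),.02),("corkL",(282,187),.02),("corkR",(361,187),.02)): print(n,g(uv,z))
E
```

```text
in tool (mm)
screwL [ 63.1288 -66.52    99.1284]
screwR [63.2158 66.4506 99.0854]
edgeL [ 79.7914 -73.1338 100.1491]
edgeR [ 79.888   73.0395 100.1018]
Vback top L [ 48.5051 -31.7013  78.1008]
Vback R [48.5461 31.6055 78.0803]
blank [  4.4259   0.0846 -18.9586]
corktop [ 31.4593  -0.3658 100.0717]
corkL [  4.6538 -29.0867 100.0512]
corkR [  4.6907  29.1167 100.0324]
```

View pics/w4z.png

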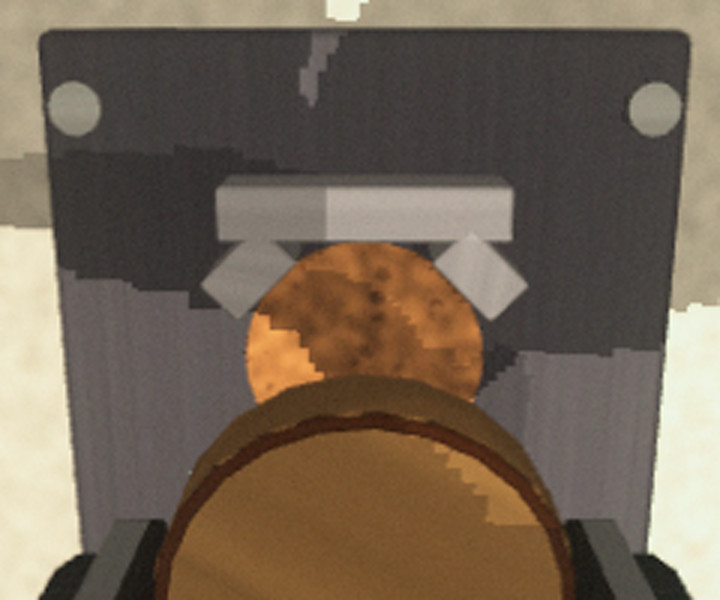

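```bash
python3 - <<'E'
from led import *
R,p=cur();w=cam("w4");q,_=camtcp("w4")
Zc=lambda x,y:np.array([(x+.5)/3-.5+200,(y+.5)/3-.5+70])
g=lambda uv,z:(R.T@(onz(w,uv,z)-q)*1000)[:2]
for z in(.042,):
  A,B=g(Zc(435,263),z),g(Zc(488,321),z);C,D=g(Zc(297,264),z),g(Zc(236,319),z)
  print(A,B,C,D)
  # inward normals (towards -x tool)
  def n(a,b,sgn):
    d=(b-a)/np.linalg.norm(b-a); k=np.array([d[1],-d[0]]); return k if k[0]<0 else -k
  n1,n2=n(A,B,0),n(C,D,0); print(n1,n2)
  M=np.array([n1,n2]); print("seat",np.linalg.solve(M,[n1@A+30,n2@C+30]))
E
```

```text
[31.3855 15.0893] [18.3578 27.0935] [ 31.1448 -14.9427] [ 18.7805 -28.6732]
[-0.6776 -0.7354] [-0.7431  0.6692]
seat [ 3.894  -0.3729]
```

```bash
python3 - <<'E'
from led import *
R,p=cur()
def fit(f,ext,z,r=.03):
    w=cam(f)
    a=np.linspace(0,2*np.pi,361)
    def ex(v):
        P=np.array([proj(w,[v[0]+r*np.cos(t),v[1]+r*np.sin(t),z]) for t in a]); return np.array([P[:,0].min(),P[:,0].max(),P[:,1].min(),P[:,1].max()])
    q,_=camtcp(f)
    s=least_squares(lambda v:ex(v)-ext,q[:2]); return s.x,np.round(s.fun,1),R.T@(np.r_[s.x,z]-q)*1000
print(fit("w4",[254.5,389.5,208,331],.139))
print(fit("w4",[254.5,389.5,208,331],.137))
print(fit("w3",[254.5,389.5,209,331.5],.018))
print(fit("w2",[280,366,157,240],.018))
print(fit("w1",[285.7,353.5,149,214.2],.018))
E
```

```text
(array([0.5447, 0.0872]), array([-5.7,  5.7, -2.1,  3.8]), array([  2.3652,   0.0886, -18.9608]))
(array([0.5448, 0.0862]), array([-4.6,  4.6, -1.3,  2.6]), array([  1.3464,   0.0949, -16.962 ]))
(array([ 0.4357, -0.36  ]), array([-4.1,  4.1, -1.1,  2.2]), array([  0.6292,   0.0743, -16.2152]))
(array([ 0.4334, -0.3592]), array([-0.9,  0.9, -0.2,  0.3]), array([ 1.5588,  0.865 , 79.67  ]))
(array([ 0.4338, -0.3599]), array([-1. ,  1. , -0.9,  1.1]), array([ -3.7571,  -1.527 , 141.8408]))
```

```bash
python3 -m inch '{"grip":[0.4,0.4,0.4,0.4,0.4],"translation":[[-0.01,0,0.6],[-0.02,0,1.4],[-0.02,0,2.2],[-0.02,0,2.4],[-0.02,0,2.4]],"dr":[[0,0,0],[0,0,0],[0,0,0],[0,0,0],[0,0,0]]}'
python3 - <<'E'
from rig import bot
from led import *
add([-.02,0,2.4])
snap(bot,"wrist","w5");snap(bot,"side","s5");snap(bot,"top","t5")
zoom("w5",220,100,200,200,3,"w5z");zoom("s5",280,150,110,110,6,"s5z");zoom("t5",230,155,160,100,5,"t5z")
s=bot.sense();print(s["eef_pos"],cur()[1],s["ft_force"])
E
```

```text
time_s: 5.42
eef_pos: [0.5436, 0.0846, 0.0477]
tool_rot: [-2.155, -2.285, 0.001]
ft_force: [-0.5, 0.2, 0.2]
finger_gap: 0.681
[0.545  0.0849 0.0494] [0.5438 0.0852 0.048 ] [ 0.4229 -0.0801 -0.0853]
```

View pics/w5z.png

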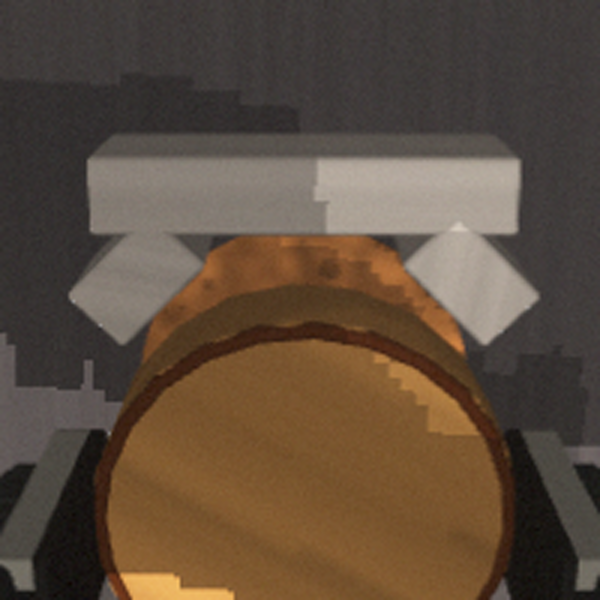

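View pics/s5z.png

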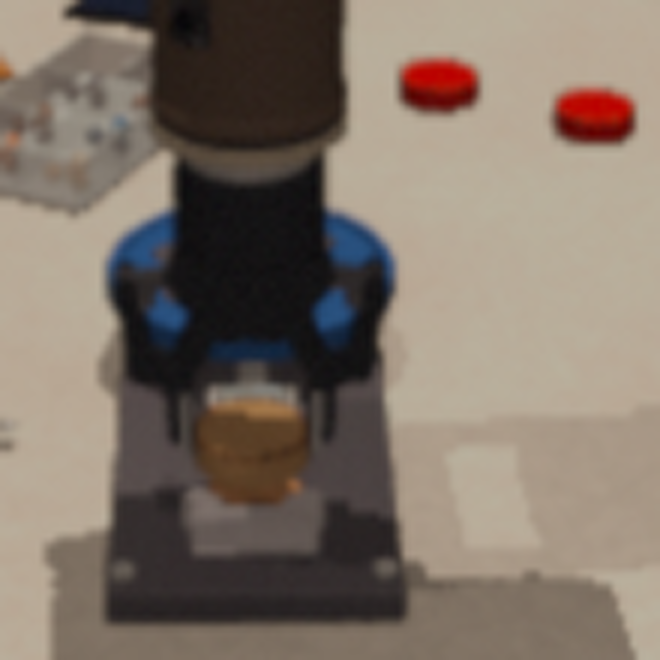

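View pics/t5z.png

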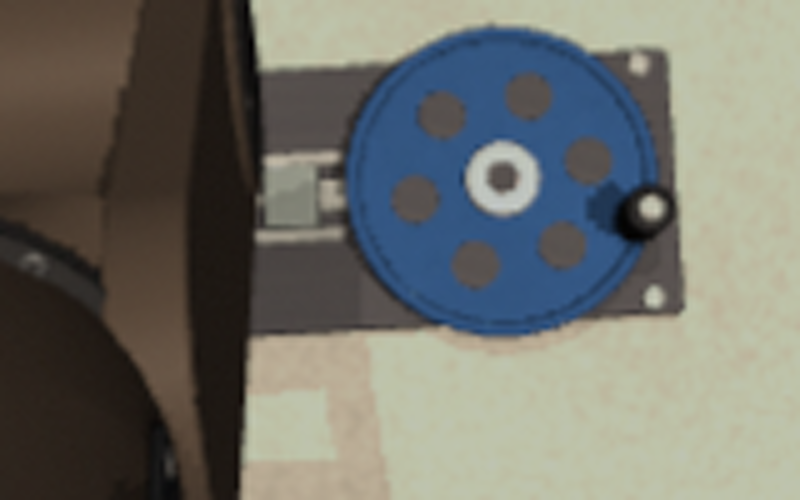

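```bash
python3 - <<'E'
from led import *
R,p=cur();f="w5";w=cam(f);q,_=camtcp(f)
Zc=lambda x,y:np.array([(x+.5)/3-.5+220,(y+.5)/3-.5+100])
for dh in (0,.003,.005):
  g=lambda uv,z:(R.T@(onz(w,uv,z-dh)-q)*1000)[:2]   # camera really dh higher
  z=.042
  A,B=g(Zc(405,264),z),g(Zc(486,346),z);C,D=g(Zc(204,266),z),g(Zc(123,346),z)
  def n(a,b):
    d=(b-a)/np.linalg.norm(b-a); k=np.array([d[1],-d[0]]); return k if k[0]<0 else -k
  n1,n2=n(A,B),n(C,D)
  seat=np.linalg.solve(np.array([n1,n2]),[n1@A+30,n2@C+30])
  a=np.linspace(0,2*np.pi,181)
  def res(v,z=.018+q[2]-dh):
    P=np.array([proj(w,[v[0]+v[2]*np.cos(t),v[1]+v[2]*np.sin(t),z]) for t in a]);return np.array([P[:,0].min(),P[:,0].max(),P[:,1].min(),P[:,1].max()])-[251.8,391.4,207.5,331]
  s=least_squares(lambda v:res(v)*1.0,[q[0],q[1],.03],x_scale=[.01,.01,.01])
  print(dh,"edge len",np.linalg.norm(A-B),"seat",seat,"blank",(R.T@(np.r_[s.x[:2],q[2]]-q)*1000)[:2],s.x[2],s.fun)
E
```

```text
0 edge len 18.462842100722245 seat [ 4.7554 -0.1716] blank [ 2.482  -0.0633] 0.028822941007460995 [-0.1132  0.113   0.1198 -0.1378]
0.003 edge len 18.834973512964506 seat [ 4.1657 -0.165 ] blank [ 0.7072 -0.0594] 0.029513918702561023 [-0.1132  0.113   0.1198 -0.1378]
0.005 edge len 19.083061121125944 seat [ 3.7725 -0.1607] blank [-0.476  -0.0568] 0.02997457053192955 [-0.1132  0.113   0.1198 -0.1378]
```

```bash
python3 -m inch '{"grip":[0.4,0.4,0.4,0.4,0.4,0.4],"translation":[[0,0,0.3],[0,0,0.6],[0,0,0.8],[0,0,0.9],[0,0,0.9],[0,0,0.9]],"dr":[[0,0,0],[0,0,0],[0,0,0],[0,0,0],[0,0,0],[0,0,0]]}'
python3 - <<'E'
from rig import bot
from led import *
add([0,0,.9])
snap(bot,"wrist","w6");zoom("w6",220,100,200,200,3,"w6z")
s=bot.sense();print(s["eef_pos"],cur()[1],s["ft_force"])
E
```

```text
time_s: 6.07
eef_pos: [0.5436, 0.0848, 0.0202]
tool_rot: [-2.155, -2.286, 0.001]
ft_force: [-0.2, -0.7, 0.4]
finger_gap: 0.681
[0.5436 0.0848 0.0203] [0.5438 0.0852 0.021 ] [0.4319 0.3661 0.2007]
```

View pics/w6z.png

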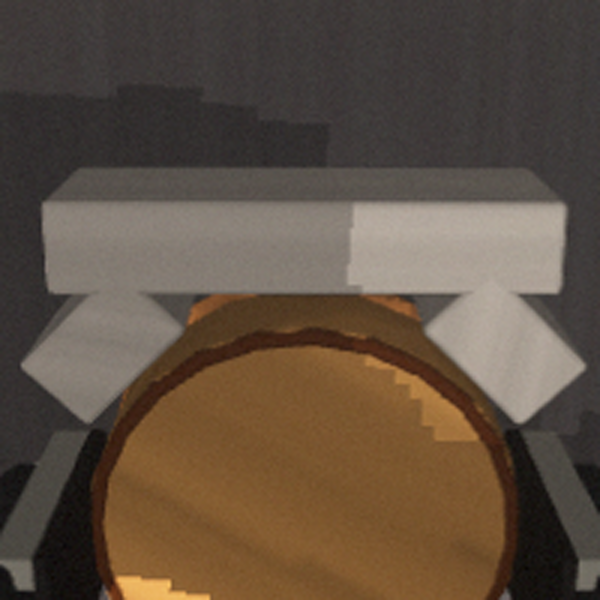

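The blank is just above the cork with no contact force, and it sits squarely below the V. I'll release it.

```bash
python3 -m inch '{"grip":[0.8,0.9,1,1,1,1,1,1,1,1,1,1],"translation":[[0,0,0],[0,0,0],[0,0,0],[0,0,0],[0,0,0],[0,0,0],[0,0,-0.6],[0,0,-1.4],[0,0,-2.3],[0,0,-3.3],[0,0,-3.6],[0,0,-3.6]],"dr":[[0,0,0],[0,0,0],[0,0,0],[0,0,0],[0,0,0],[0,0,0],[0,0,0],[0,0,0],[0,0,0],[0,0,0],[0,0,0],[0,0,0]]}'
python3 - <<'E'
from rig import bot
from led import *
add([0,0,-3.6])
snap(bot,"wrist","w7");zoom("w7",200,70,240,200,3,"w7z")
s=bot.sense();print(s["eef_pos"],cur()[1],s["ft_force"],s["joint_pos"])
E
```

```text
time_s: 7.12
eef_pos: [0.5455, 0.085, 0.1313]
tool_rot: [2.153, 2.284, 0.005]
ft_force: [0.2, -0.2, 0.8]
finger_gap: 0.998
[0.5446 0.0849 0.1297] [0.5438 0.0851 0.129 ] [-0.0018 -0.0474 -1.5342] [0.0997 0.4706 1.923  0.     0.7455 0.0406]
```

View pics/w7.png

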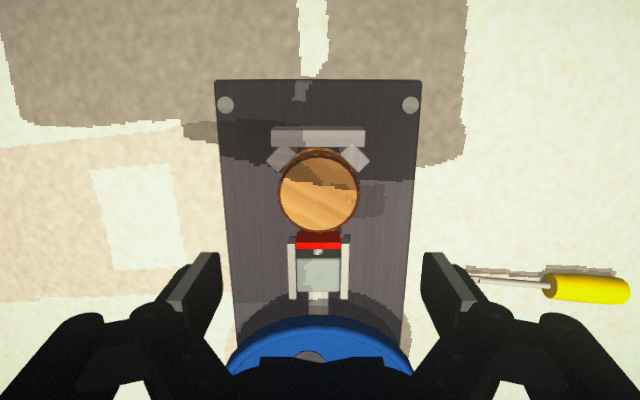

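```bash
python3 - <<'E'
from led import *
zoom("w7",250,110,140,150,5,"w7z")
E
```

```text
(no output)
```

View pics/w7z.png

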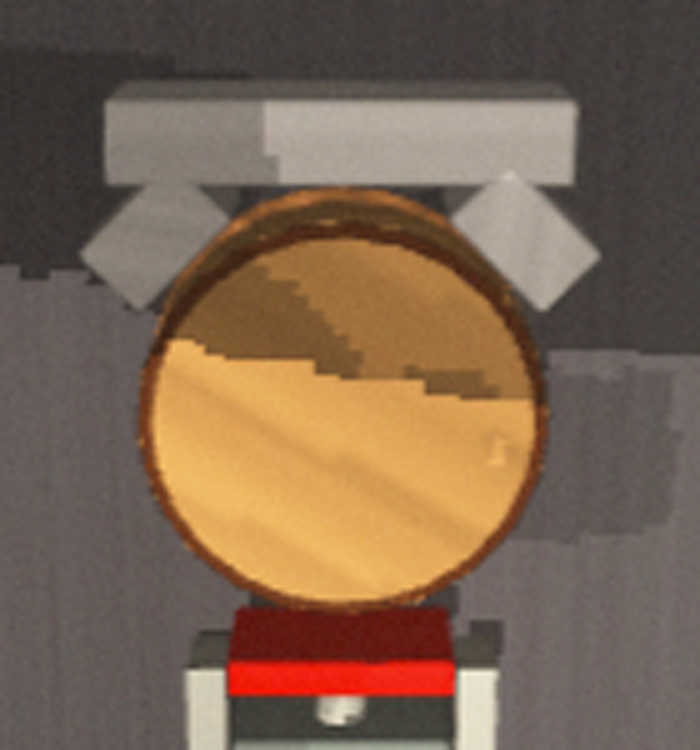

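The blank lies flat on the cork between the V and the red pad, with small gaps at both. Next is the handle.

```bash
python3 - <<'E'
from led import *
print(rel([.533,-.166,.2],down(np.radians(45))))
E
```

```text
(array([-8.332, -0.854, -2.375]), array([ 0.001, -0.011, -6.936]))
```

```bash
python3 -m inch '{"grip":[1,1,1,1,1,1,1,1,1,1,1,1],"translation":[[0,0,-0.8],[-0.4,0,-1.6],[-1.2,-0.1,-2.3],[-2.3,-0.2,-2.37],[-3.5,-0.3,-2.37],[-4.7,-0.5,-2.37],[-5.9,-0.6,-2.37],[-7,-0.7,-2.37],[-7.9,-0.8,-2.37],[-8.33,-0.85,-2.37],[-8.33,-0.85,-2.37],[-8.33,-0.85,-2.37]],"dr":[[0,0,0],[0,0,-0.5],[0,0,-1.3],[0,0,-2.2],[0,0,-3.1],[0,0,-4],[0,0,-4.9],[0,0,-5.8],[0,0,-6.6],[0,0,-6.94],[0,0,-6.94],[0,0,-6.94]]}' 80
python3 - <<'E'
from rig import bot
from led import *
add([-8.33,-.85,-2.37],[0,0,-6.94])
snap(bot,"wrist","w8");snap(bot,"top","t8")
s=bot.sense();print(s["eef_pos"],cur()[1],s["ft_force"])
E
```

```text
time_s: 8.17
eef_pos: [0.5324, -0.1664, 0.1984]
tool_rot: [-1.205, -2.899, -0.0]
ft_force: [-0.7, 0.3, 0.4]
finger_gap: 1.002
[ 0.5327 -0.1652  0.1989] [ 0.5331 -0.1659  0.1999] [-0.0536 -0.0768 -1.0975]
```

View pics/w8.png

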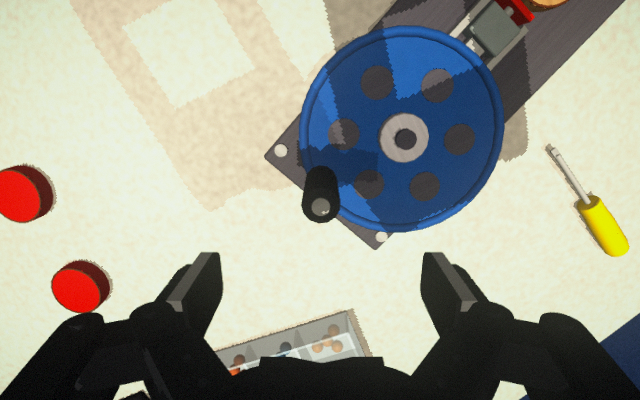

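View pics/t8.png

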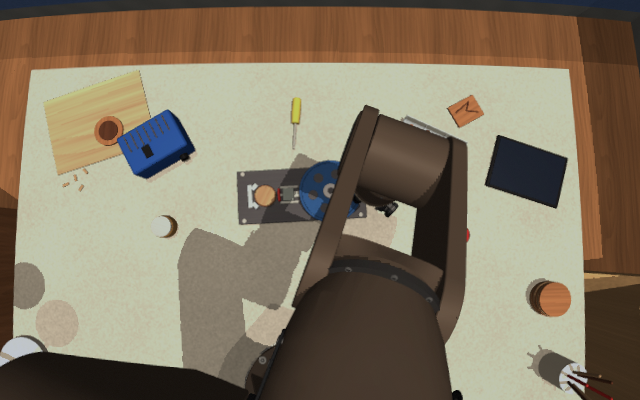

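The wrist view has the handle's top at about (319,207) and the hub at (405,139). I'll check both in world coordinates.

```bash
python3 - <<'E'
from led import *
w=cam("w8");t=cam("t1");Z=lambda x,y:np.array([(x+.5)/5-.5+230,(y+.5)/5-.5+155])
print("handle",onz(w,[319.5,207],.131),onz(w,[319.5,207],.126),tri([(w,np.array([319.5,207.])),(t,Z(652,206)),(cam("s1"),np.array([285+219.5/5-.4,150+87.5/5-.4]))]))
print("hub",onz(w,[405,139],.071),tri([(w,np.array([405,139.])),(t,Z(502,178))]),camtcp("w8"))
print(rel([.5327,-.1662,.086]))
E
```

```text
handle [ 0.5325 -0.1665  0.131 ] [ 0.5338 -0.1678  0.126 ] (array([ 0.5324, -0.1663,  0.1304]), [array([ 0. , -0.6]), array([0.1, 0.4]), array([-0.3, -0.1])])
hub [ 0.5551 -0.0939  0.071 ] (array([ 0.5548, -0.0936,  0.0711]), [array([ 0.1, -0.5]), array([ 0.1, -0.1])]) (array([ 0.5342, -0.1662,  0.1984]), np.float64(44.85686565193422))
(array([-0.001, -0.018,  3.795]), array([0., 0., 0.]))
```

```bash
python3 -m inch '{"grip":[1,1,1,1,1,1,1],"translation":[[0,0,0.6],[0,-0.02,1.5],[0,-0.02,2.5],[0,-0.02,3.3],[0,-0.02,3.8],[0,-0.02,3.8],[0,-0.02,3.8]],"dr":[[0,0,0],[0,0,0],[0,0,0],[0,0,0],[0,0,0],[0,0,0],[0,0,0]]}'
python3 - <<'E'
from rig import bot
from led import *
add([0,-.02,3.8])
for i in range(5):
    s=bot.sense();print(s["time_s"],s["ft_force"],s["eef_pos"]); bot.get_image("wrist")
snap(bot,"wrist","w9")
E
python3 -m inch '{"grip":[0.8,0.7,0.6,0.5,0.4,0.3,0.2,0.2,0.2,0.2,0.2,0.2],"translation":[[0,0,0],[0,0,0],[0,0,0],[0,0,0],[0,0,0],[0,0,0],[0,0,0],[0,0,0],[0,0,0],[0,0,0],[0,0,0],[0,0,0]],"dr":[[0,0,0],[0,0,0],[0,0,0],[0,0,0],[0,0,0],[0,0,0],[0,0,0],[0,0,0],[0,0,0],[0,0,0],[0,0,0],[0,0,0]]}' 80
python3 - <<'E'
from rig import bot
from led import *
for i in range(5):
    s=bot.sense();print(s["time_s"],s["ft_force"],s["eef_pos"],s["finger_gap"]); bot.get_image("wrist")
snap(bot,"wrist","w10")
E
```

```text
time_s: 8.85
eef_pos: [0.5323, -0.1654, 0.0853]
tool_rot: [-1.2, -2.901, -0.0]
ft_force: [0.3, 0.2, 0.2]
finger_gap: 0.998
8.85 [0.3157 0.1803 0.2007] [ 0.5323 -0.1654  0.0853]
8.9 [-0.1126 -0.3229 -0.188 ] [ 0.533  -0.1658  0.0862]
8.95 [0.7268 0.1427 0.7605] [ 0.5334 -0.1662  0.0868]
9.0 [ 0.7559 -0.2173 -0.0219] [ 0.5336 -0.1664  0.087 ]
9.05 [-0.1661  0.7176 -0.4235] [ 0.5335 -0.1665  0.087 ]
time_s: 10.15
eef_pos: [0.5323, -0.1669, 0.0861]
tool_rot: [-1.201, -2.902, 0.001]
ft_force: [-4.9, -4.8, 7.8]
finger_gap: 0.286
10.15 [-4.9045 -4.8029  7.8015] [ 0.5323 -0.1669  0.0861] 0.28551818665245887
10.2 [-5.1953 -4.7546  7.0323] [ 0.5323 -0.1669  0.0861] 0.2861258902836018
10.25 [-4.8584 -4.0557  7.1363] [ 0.5323 -0.1669  0.0861] 0.2881535400149528
10.3 [-4.6001 -3.1288  7.6783] [ 0.5323 -0.1669  0.086 ] 0.285076299867703
10.35 [-5.2536 -4.3783  8.7087] [ 0.5324 -0.1669  0.0861] 0.2832581316035107
```

View pics/w10.png

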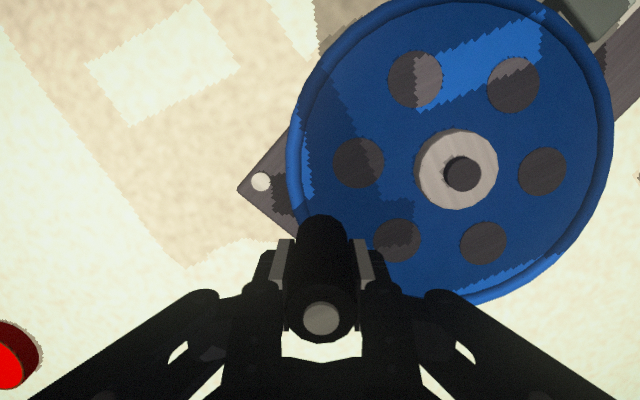

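```bash
cat > arc.py <<'E'
from led import *
H=np.array([.5550,-.0937]); r=.075; TH0=np.radians(-107.0)
R,pg=None,None
if not os.path.exists("grasp.json"):
    json.dump(cur()[1].tolist(),open("grasp.json","w"))
pg=np.array(json.load(open("grasp.json")))
def u(a): return np.array([np.cos(a),np.sin(a),0])
def pos(deg): return pg+r*(u(TH0+np.radians(deg))-u(TH0))
def rows(degs):
    return [rel(pos(d))[0].round(2).tolist() for d in degs]
def state(s):
    p=np.array(s["eef_pos"]);f=np.array(s["ft_force"])
    d=p-pg+r*u(TH0); a=np.arctan2(d[1],d[0]); t=np.array([-np.sin(a),np.cos(a),0]);n=u(a)
    return "meas deg %.1f r %.4f push(tang) %.1f radial %.1f z %.1f t %.2f"%(np.degrees(a-TH0),np.hypot(*d[:2]),-f@t,f@n,f[2],s["time_s"])
E
python3 - <<'E'
from arc import *
from rig import bot
print(pg,state(bot.sense()))
print(rows(np.arange(1.5,18.1,1.5)))
E
```

```text
[ 0.5326 -0.1662  0.0859] meas deg -0.1 r 0.0757 push(tang) 3.3 radial 6.3 z 8.0 t 10.45
[[-0.06, 0.03, -0.0], [-0.11, 0.06, -0.0], [-0.17, 0.1, -0.0], [-0.22, 0.14, -0.0], [-0.28, 0.17, -0.0], [-0.33, 0.21, -0.0], [-0.38, 0.25, -0.0], [-0.43, 0.29, -0.0], [-0.48, 0.34, -0.0], [-0.53, 0.38, -0.0], [-0.58, 0.42, -0.0], [-0.62, 0.47, -0.0]]
```

```bash
python3 -m inch '{"grip":[0.2,0.2,0.2,0.2,0.2,0.2,0.2,0.2,0.2,0.2,0.2,0.2],"translation":[[-0.06,0.03,0],[-0.11,0.06,0],[-0.17,0.1,0],[-0.22,0.14,0],[-0.28,0.17,0],[-0.33,0.21,0],[-0.38,0.25,0],[-0.43,0.29,0],[-0.48,0.34,0],[-0.53,0.38,0],[-0.58,0.42,0],[-0.62,0.47,0]],"dr":[[0,0,0],[0,0,0],[0,0,0],[0,0,0],[0,0,0],[0,0,0],[0,0,0],[0,0,0],[0,0,0],[0,0,0],[0,0,0],[0,0,0]]}'
python3 - <<'E'
from arc import *
from rig import bot
print(state(bot.sense())); add([-.62,.47,0]); s=bot.sense(); print(s["finger_gap"],s["eef_pos"],cur()[1])
print(rows(np.arange(19,30.1,1)))
E
```

```text
time_s: 11.45
eef_pos: [0.5538, -0.1702, 0.086]
tool_rot: [-1.2, -2.9, 0.002]
ft_force: [-15.2, -9.7, 15.3]
finger_gap: 0.285
meas deg 16.4 r 0.0757 push(tang) 15.1 radial 9.8 z 15.3 t 11.45
0.28472928950665893 [ 0.5538 -0.1702  0.086 ] [ 0.5558 -0.1694  0.0858]
[[-0.04, 0.03, -0.0], [-0.06, 0.06, -0.0], [-0.09, 0.1, -0.0], [-0.12, 0.13, -0.0], [-0.15, 0.16, -0.0], [-0.18, 0.2, -0.0], [-0.2, 0.23, -0.0], [-0.23, 0.27, -0.0], [-0.25, 0.3, -0.0], [-0.28, 0.34, -0.0], [-0.3, 0.38, -0.0], [-0.33, 0.41, -0.0]]
```

```bash
sed -i 's/^def pos.*/def pos(deg): return pg-r*u(TH0)+.0758*u(TH0+np.radians(deg))+np.array([0,0,.0006])/' arc.py; python3 - <<'E'
from arc import *
print(rows(np.arange(19,30.1,1)))
E
```

```text
[[-0.05, 0.01, -0.02], [-0.08, 0.05, -0.02], [-0.11, 0.08, -0.02], [-0.14, 0.11, -0.02], [-0.17, 0.15, -0.02], [-0.2, 0.18, -0.02], [-0.22, 0.22, -0.02], [-0.25, 0.25, -0.02], [-0.28, 0.29, -0.02], [-0.3, 0.32, -0.02], [-0.33, 0.36, -0.02], [-0.35, 0.4, -0.02]]
```

```bash
python3 -m inch '{"grip":[0.2,0.2,0.2,0.2,0.2,0.2],"translation":[[-0.05,0.01,-0.01],[-0.08,0.05,-0.02],[-0.11,0.08,-0.02],[-0.14,0.11,-0.02],[-0.17,0.15,-0.02],[-0.2,0.18,-0.02]],"dr":[[0,0,0],[0,0,0],[0,0,0],[0,0,0],[0,0,0],[0,0,0]]}'
python3 - <<'E'
from arc import *
from rig import bot
print(state(bot.sense())); add([-.2,.18,-.02]); s=bot.sense(); print(s["ft_force"])
print(rows(np.arange(25,30.1,1)))
E
```

```text
time_s: 11.95
eef_pos: [0.5612, -0.1701, 0.086]
tool_rot: [-1.199, -2.898, 0.002]
ft_force: [-16.7, -3.7, 10.2]
finger_gap: 0.286
meas deg 22.0 r 0.0759 push(tang) 16.9 radial 2.3 z 10.2 t 11.95
[-16.6564  -3.7396  10.2176]
[[-0.02, 0.04, -0.0], [-0.05, 0.07, -0.0], [-0.08, 0.11, -0.0], [-0.1, 0.14, -0.0], [-0.13, 0.18, -0.0], [-0.15, 0.22, -0.0]]
```

```bash
python3 -m inch '{"grip":[0.2,0.2,0.2,0.2,0.2,0.2],"translation":[[-0.02,0.04,0],[-0.05,0.07,0],[-0.08,0.11,0],[-0.1,0.14,0],[-0.13,0.18,0],[-0.15,0.22,0]],"dr":[[0,0,0],[0,0,0],[0,0,0],[0,0,0],[0,0,0],[0,0,0]]}'
python3 - <<'E'
from arc import *
from rig import bot
print(state(bot.sense())); add([-.15,.22,0])
print(rows(np.arange(31,36.1,1)))
E
```

```text
time_s: 12.45
eef_pos: [0.569, -0.1689, 0.086]
tool_rot: [-1.199, -2.899, 0.002]
ft_force: [-15.3, -9.6, 8.6]
finger_gap: 0.286
meas deg 28.0 r 0.0758 push(tang) 16.9 radial 6.5 z 8.6 t 12.45
[[-0.02, 0.04, -0.0], [-0.04, 0.07, -0.0], [-0.07, 0.11, -0.0], [-0.09, 0.15, -0.0], [-0.11, 0.19, -0.0], [-0.13, 0.23, -0.0]]
```

```bash
python3 -m inch '{"grip":[0.2,0.2,0.2,0.2,0.2,0.2],"translation":[[-0.02,0.04,0],[-0.04,0.07,0],[-0.07,0.11,0],[-0.09,0.15,0],[-0.11,0.19,0],[-0.13,0.23,0]],"dr":[[0,0,0],[0,0,0],[0,0,0],[0,0,0],[0,0,0],[0,0,0]]}'
python3 - <<'E'
from arc import *
from rig import bot
print(state(bot.sense())); add([-.13,.23,0])
print(rows(np.arange(37,42.1,1)))
E
```

```text
time_s: 12.95
eef_pos: [0.5767, -0.167, 0.086]
tool_rot: [-1.199, -2.899, 0.003]
ft_force: [-15.6, -10.0, 9.7]
finger_gap: 0.286
meas deg 34.0 r 0.0758 push(tang) 17.9 radial 5.0 z 9.7 t 12.95
[[-0.02, 0.04, -0.0], [-0.04, 0.08, -0.0], [-0.05, 0.12, -0.0], [-0.07, 0.16, -0.0], [-0.09, 0.2, -0.0], [-0.1, 0.24, -0.0]]
```

```bash
python3 -m inch '{"grip":[0.2,0.2,0.2,0.2,0.2,0.2],"translation":[[-0.02,0.04,0],[-0.04,0.08,0],[-0.05,0.12,0],[-0.07,0.16,0],[-0.09,0.2,0],[-0.1,0.24,0]],"dr":[[0,0,0],[0,0,0],[0,0,0],[0,0,0],[0,0,0],[0,0,0]]}'
python3 - <<'E'
from arc import *
from rig import bot
print(state(bot.sense())); add([-.1,.24,0])
print(rows(np.arange(43,48.1,1)))
E
```

```text
time_s: 13.45
eef_pos: [0.5841, -0.1643, 0.0861]
tool_rot: [-1.2, -2.899, 0.003]
ft_force: [-14.9, -12.6, 6.9]
finger_gap: 0.284
meas deg 40.0 r 0.0758 push(tang) 18.7 radial 5.8 z 6.9 t 13.45
[[-0.02, 0.04, -0.0], [-0.03, 0.09, -0.0], [-0.04, 0.13, -0.0], [-0.06, 0.17, -0.0], [-0.07, 0.21, -0.0], [-0.08, 0.26, -0.0]]
```

```bash
python3 -m inch '{"grip":[0.2,0.2,0.2,0.2,0.2,0.2],"translation":[[-0.02,0.04,0],[-0.03,0.09,0],[-0.04,0.13,0],[-0.06,0.17,0],[-0.07,0.21,0],[-0.08,0.26,0]],"dr":[[0,0,0],[0,0,0],[0,0,0],[0,0,0],[0,0,0],[0,0,0]]}'
python3 - <<'E'
from arc import *
from rig import bot
print(state(bot.sense())); add([-.08,.26,0])
print(rows(np.arange(49,54.1,1)))
E
```

```text
time_s: 13.95
eef_pos: [0.5916, -0.1606, 0.0861]
tool_rot: [-1.2, -2.9, 0.003]
ft_force: [-13.0, -11.2, 6.1]
finger_gap: 0.284
meas deg 46.2 r 0.0757 push(tang) 16.8 radial 3.4 z 6.1 t 13.95
[[-0.01, 0.04, -0.0], [-0.02, 0.08, -0.0], [-0.03, 0.12, -0.0], [-0.04, 0.17, -0.0], [-0.04, 0.21, -0.0], [-0.05, 0.26, -0.0]]
```

```bash
python3 -m inch '{"grip":[0.2,0.2,0.2,0.2,0.2,0.2],"translation":[[-0.01,0.04,0],[-0.02,0.08,0],[-0.03,0.12,0],[-0.04,0.17,0],[-0.04,0.21,0],[-0.05,0.26,0]],"dr":[[0,0,0],[0,0,0],[0,0,0],[0,0,0],[0,0,0],[0,0,0]]}'
python3 - <<'E'
from arc import *
from rig import bot
print(state(bot.sense())); add([-.05,.26,0])
print(rows(np.arange(55,58.1,.5)))
E
```

```text
time_s: 14.45
eef_pos: [0.5985, -0.1562, 0.0861]
tool_rot: [-1.2, -2.9, 0.003]
ft_force: [-11.9, -10.0, 4.6]
finger_gap: 0.283
meas deg 52.5 r 0.0757 push(tang) 15.5 radial 1.2 z 4.6 t 14.45
[[-0.0, 0.04, -0.0], [-0.01, 0.06, -0.0], [-0.01, 0.08, -0.0], [-0.01, 0.1, -0.0], [-0.01, 0.13, -0.0], [-0.02, 0.15, -0.0], [-0.02, 0.17, -0.0]]
```

```bash
python3 -m inch '{"grip":[0.2,0.2,0.2,0.2,0.2,0.2],"translation":[[0,0.04,0],[-0.01,0.08,0],[-0.01,0.13,0],[-0.02,0.17,0],[-0.02,0.21,0],[-0.02,0.25,0]],"dr":[[0,0,0],[0,0,0],[0,0,0],[0,0,0],[0,0,0],[0,0,0]]}'
python3 - <<'E'
from arc import *
from rig import bot
print(state(bot.sense())); add([-.02,.25,0])
print(rows(np.arange(61,66.1,1)))
E
```

```text
time_s: 14.95
eef_pos: [0.6046, -0.1513, 0.0861]
tool_rot: [-1.2, -2.901, 0.003]
ft_force: [-8.9, -9.7, 2.8]
finger_gap: 0.282
meas deg 58.4 r 0.0757 push(tang) 13.1 radial 1.4 z 2.8 t 14.95
[[-0.0, 0.05, -0.0], [-0.0, 0.1, -0.0], [-0.0, 0.14, -0.0], [-0.0, 0.18, -0.0], [-0.0, 0.23, -0.0], [0.0, 0.27, -0.0]]
```

```bash
python3 -m inch '{"grip":[0.2,0.2,0.2,0.2,0.2,0.2],"translation":[[0,0.04,0],[0,0.08,0],[0,0.12,0],[0,0.16,0],[0,0.2,0],[0,0.23,0]],"dr":[[0,0,0],[0,0,0],[0,0,0],[0,0,0],[0,0,0],[0,0,0]]}'
python3 - <<'E'
from arc import *
from rig import bot
print(state(bot.sense())); add([0,.23,0])
print(rows(np.arange(66,70.1,.5)))
E
```

```text
time_s: 15.45
eef_pos: [0.6098, -0.1462, 0.0861]
tool_rot: [-1.201, -2.901, 0.002]
ft_force: [-6.5, -7.9, 3.7]
finger_gap: 0.288
meas deg 63.9 r 0.0757 push(tang) 10.2 radial 0.6 z 3.7 t 15.45
[[0.0, 0.04, -0.0], [0.0, 0.06, -0.0], [0.01, 0.09, -0.0], [0.01, 0.11, -0.0], [0.01, 0.13, -0.0], [0.01, 0.15, -0.0], [0.02, 0.18, -0.0], [0.02, 0.2, -0.0], [0.02, 0.22, -0.0]]
```

```bash
python3 -m inch '{"grip":[0.2,0.2,0.2,0.2,0.2,0.2],"translation":[[0,0.03,0],[0,0.06,0],[0.01,0.09,0],[0.01,0.12,0],[0.01,0.15,0],[0.01,0.18,0]],"dr":[[0,0,0],[0,0,0],[0,0,0],[0,0,0],[0,0,0],[0,0,0]]}'
python3 - <<'E'
from arc import *
from rig import bot
print(state(bot.sense())); add([.01,.18,0])
print(rows(np.arange(70,74.1,.5)))
E
```

```text
time_s: 15.95
eef_pos: [0.6134, -0.1421, 0.0861]
tool_rot: [-1.201, -2.901, 0.002]
ft_force: [-6.1, -6.7, 3.4]
finger_gap: 0.287
meas deg 68.1 r 0.0757 push(tang) 9.1 radial -0.5 z 3.4 t 15.95
[[0.01, 0.04, -0.0], [0.01, 0.06, -0.0], [0.02, 0.08, -0.0], [0.02, 0.1, -0.0], [0.02, 0.13, -0.0], [0.03, 0.15, -0.0], [0.03, 0.17, -0.0], [0.04, 0.19, -0.0], [0.04, 0.21, -0.0]]
```

```bash
python3 -m inch '{"grip":[0.2,0.2,0.2,0.2,0.2,0.2],"translation":[[0.01,0.03,0],[0.01,0.06,0],[0.01,0.09,0],[0.02,0.12,0],[0.02,0.15,0],[0.03,0.18,0]],"dr":[[0,0,0],[0,0,0],[0,0,0],[0,0,0],[0,0,0],[0,0,0]]}'
python3 - <<'E'
from arc import *
from rig import bot
print(state(bot.sense())); add([.03,.18,0])
print(rows(np.arange(74,78.1,.5)))
E
```

```text
time_s: 16.45
eef_pos: [0.6168, -0.1374, 0.0861]
tool_rot: [-1.201, -2.901, 0.001]
ft_force: [-4.1, -4.9, 1.4]
finger_gap: 0.284
meas deg 72.4 r 0.0756 push(tang) 6.4 radial -0.6 z 1.4 t 16.45
[[0.01, 0.03, -0.0], [0.02, 0.05, 0.0], [0.02, 0.08, 0.0], [0.03, 0.1, 0.0], [0.03, 0.12, 0.0], [0.04, 0.14, 0.0], [0.04, 0.16, 0.0], [0.05, 0.18, 0.0], [0.05, 0.2, 0.0]]
```

```bash
python3 -m inch '{"grip":[0.2,0.2,0.2,0.2,0.2,0.2],"translation":[[0.01,0.03,0],[0.01,0.06,0],[0.02,0.08,0],[0.03,0.1,0],[0.03,0.13,0],[0.04,0.16,0]],"dr":[[0,0,0],[0,0,0],[0,0,0],[0,0,0],[0,0,0],[0,0,0]]}'
python3 - <<'E'
from arc import *
from rig import bot
print(state(bot.sense())); add([.04,.16,0])
print(rows(np.arange(77.5,81.1,.5)))
E
```

```text
time_s: 16.95
eef_pos: [0.6195, -0.1332, 0.0861]
tool_rot: [-1.201, -2.901, 0.001]
ft_force: [-3.4, -3.1, 0.9]
finger_gap: 0.285
meas deg 76.2 r 0.0756 push(tang) 4.3 radial -1.3 z 0.9 t 16.95
[[0.01, 0.02, 0.0], [0.01, 0.04, 0.0], [0.02, 0.06, 0.0], [0.03, 0.09, 0.0], [0.03, 0.11, 0.0], [0.04, 0.13, 0.0], [0.05, 0.15, 0.0], [0.05, 0.17, 0.0]]
```

```bash
python3 -m inch '{"grip":[0.2,0.2,0.2,0.2,0.2,0.2],"translation":[[0.01,0.02,0],[0.01,0.04,0],[0.02,0.06,0],[0.02,0.08,0],[0.03,0.1,0],[0.03,0.11,0]],"dr":[[0,0,0],[0,0,0],[0,0,0],[0,0,0],[0,0,0],[0,0,0]]}'
python3 - <<'E'
from arc import *
from rig import bot
print(state(bot.sense())); add([.03,.11,0])
E
```

```text
time_s: 17.45
eef_pos: [0.6215, -0.1296, 0.0861]
tool_rot: [-1.201, -2.902, 0.0]
ft_force: [-5.4, -1.2, -0.9]
finger_gap: 0.287
meas deg 79.3 r 0.0756 push(tang) 3.6 radial -4.3 z -0.9 t 17.45
```

```bash
python3 -m inch '{"grip":[0.2,0.2,0.2],"translation":[[0,0,0],[0,0,0],[0,0,0]],"dr":[[0,0,0],[0,0,0],[0,0,0]]}'
python3 - <<'E'
from arc import *
from rig import bot
for i in range(4): s=bot.sense();print(state(s),s["ft_force"]); bot.get_image("wrist")
E
```

```text
time_s: 17.7
eef_pos: [0.6215, -0.1296, 0.0862]
tool_rot: [-1.201, -2.902, 0.0]
ft_force: [-5.0, -0.5, -0.0]
finger_gap: 0.284
meas deg 79.4 r 0.0756 push(tang) 2.8 radial -4.2 z -0.0 t 17.70 [-4.9991 -0.5019 -0.0353]
meas deg 79.4 r 0.0756 push(tang) 2.7 radial -5.1 z -0.6 t 17.75 [-5.736  -0.0264 -0.5885]
meas deg 79.4 r 0.0756 push(tang) 2.3 radial -4.4 z -1.3 t 17.80 [-4.9459 -0.0011 -1.3138]
meas deg 79.4 r 0.0756 push(tang) 2.7 radial -5.2 z 0.2 t 17.85 [-5.8402 -0.0427  0.2249]
```

```bash
python3 -m inch '{"grip":[0.2,0.2,0.2],"translation":[[0.01,-0.01,0],[0.02,-0.02,0],[0.02,-0.02,0]],"dr":[[0,0,0],[0,0,0],[0,0,0]]}'
python3 -m inch '{"grip":[0.32,0.36,0.42,0.5,0.6,0.75,0.9,1,1,1,1],"translation":[[0,0,0],[0,0,0],[0,0,0],[0,0,0],[0,0,0],[0,0,0],[0,0,0],[0,0,0],[0,0,0],[0,0,0],[0,0,0]],"dr":[[0,0,0],[0,0,0],[0,0,0],[0,0,0],[0,0,0],[0,0,0],[0,0,0],[0,0,0],[0,0,0],[0,0,0],[0,0,0]]}' 20
python3 - <<'E'
from arc import *
from rig import bot
add([.02,-.02,0])
s=bot.sense();print(state(s),s["ft_force"]); snap(bot,"wrist","w11")
E
```

```text
time_s: 18.15
eef_pos: [0.6214, -0.1296, 0.0862]
tool_rot: [1.202, 2.902, 0.001]
ft_force: [0.8, 1.9, -7.3]
finger_gap: 0.284
time_s: 19.07
eef_pos: [0.6211, -0.1298, 0.0864]
tool_rot: [-1.202, -2.903, 0.0]
ft_force: [0.3, 0.5, -0.2]
finger_gap: 1.003
meas deg 79.0 r 0.0754 push(tang) -0.6 radial 0.1 z -0.2 t 19.07 [ 0.3374  0.4622 -0.2465]
```

View pics/w11.png

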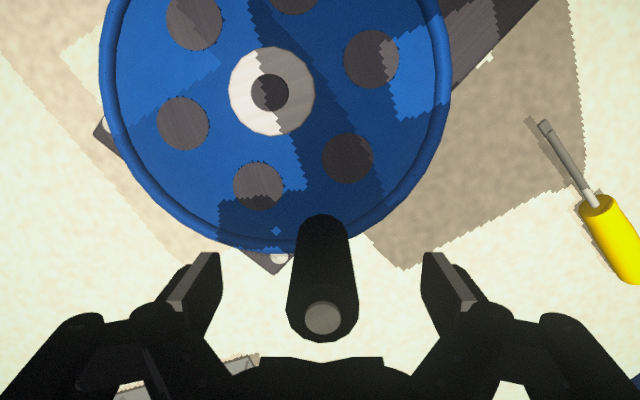

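The handle is still centred between the open fingers at (322,317), so the wheel hasn't run on. I'll go straight up, clear the area and look.

```bash
python3 -m inch '{"grip":[1,1,1,1,1,1,1,1,1,1,1,1],"translation":[[0,0,-0.4],[0,0,-1],[0,0,-1.8],[0,0,-2.8],[0,0,-3.8],[0,0,-4.5],[0,0,-5],[0,0,-5],[0,0,-5],[0,0,-5],[0,0,-5],[0,0,-5]],"dr":[[0,0,0],[0,0,0],[0,0,0],[0,0,0],[0,0,0],[0,0,0],[0,0,0],[0,0,0],[0,0,0],[0,0,0],[0,0,0],[0,0,0]]}'
python3 - <<'E'
from arc import *
from rig import bot
add([0,0,-5])
snap(bot,"wrist","w12");snap(bot,"top","t12");snap(bot,"side","s12")
zoom("s12",270,140,140,120,5,"s12z");zoom("t12",230,155,160,100,5,"t12z")
print(bot.sense()["time_s"],bot.sense()["eef_pos"])
E
```

```text
time_s: 20.12
eef_pos: [0.6206, -0.1297, 0.2354]
tool_rot: [-1.201, -2.901, 0.0]
ft_force: [0.5, 0.1, 0.8]
finger_gap: 1.003
20.2667 [ 0.6209 -0.1298  0.2358]
```

View pics/w12.png

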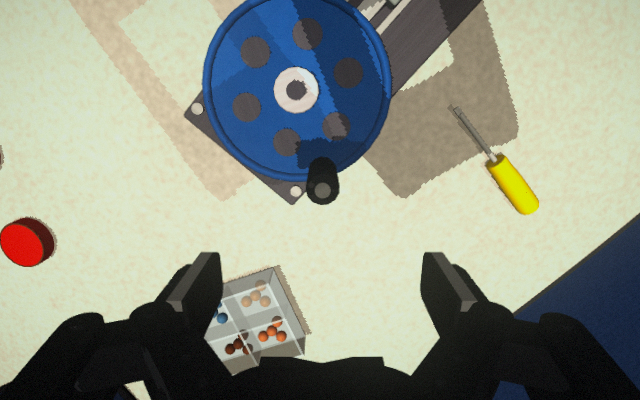

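View pics/t12z.png

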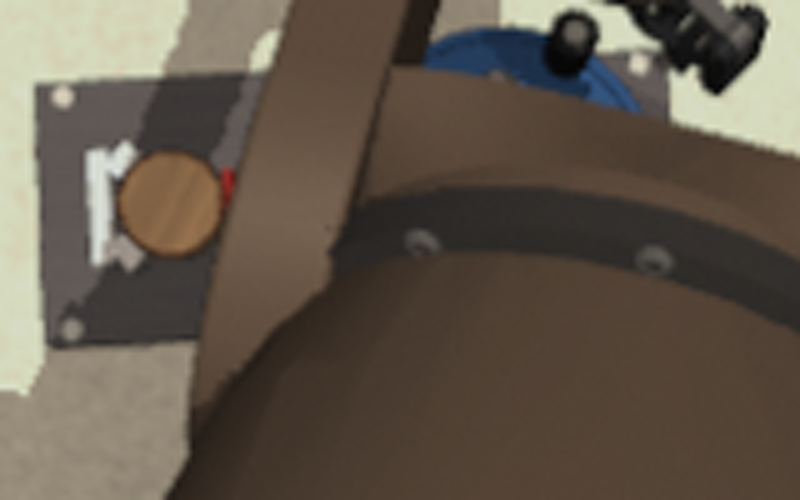

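View pics/s12z.png

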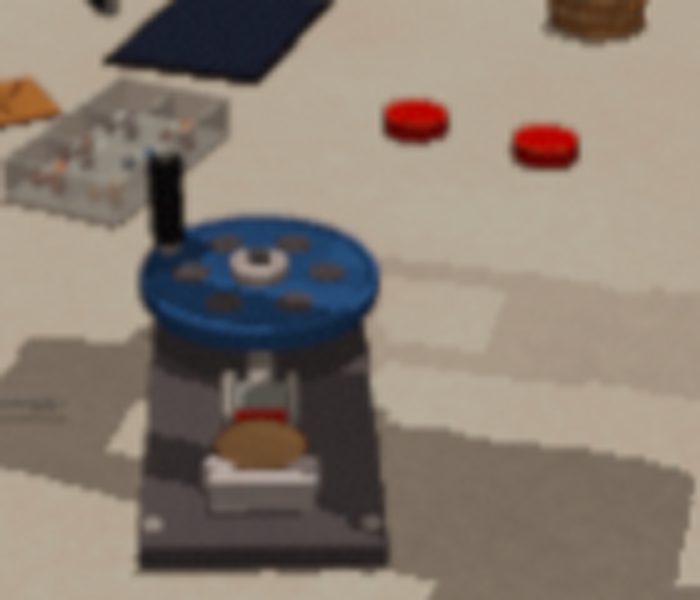

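```bash
python3 -m inch '{"grip":[1,1,1,1,1,1,1,1,1,1,1,1],"translation":[[0,0,0],[0,0,0],[0,0,0],[0,0,0],[0,0,0],[0,0,0],[0,0,0],[0,0,0],[0,0,0],[0,0,0],[0,0,0],[0,0,0]],"dr":[[0,0,0],[0,0,0],[0,0,0],[0,0,0],[0,0,0],[0,0,0],[0,0,0],[0,0,0],[0,0,0],[0,0,0],[0,0,0],[0,0,0]]}'
python3 - <<'E'
from arc import *
from rig import bot
snap(bot,"wrist","w13")
a=cv2.imread("pics/w12.png").astype(int);b=cv2.imread("pics/w13.png").astype(int)
d=np.abs(a-b).max(2);print("diff px>60 around handle",(d[130:230,270:370]>60).sum(),"wheel",(d[0:200,200:400]>60).sum())
for f,uv in(("w12",(322,190)),("w8",(319.5,207))):
    X=onz(cam(f),uv,.131);print(f,X,np.degrees(np.arctan2(*(X[:2]-[.555,-.0937])[::-1]))+107)
t=cam("t12");print("blank top", onz(t,[(170.5)/5-.5+230,(204.5)/5-.5+155],.038))
s=bot.sense();print(s["ft_force"],s["time_s"])
E
```

```text
time_s: 21.27
eef_pos: [0.6211, -0.1298, 0.2364]
tool_rot: [-1.202, -2.903, 0.0]
ft_force: [-0.4, -0.8, 0.1]
finger_gap: 0.999
diff px>60 around handle 208 wheel 596
w12 [ 0.6217 -0.1284  0.131 ] 79.48792347325829
w8 [ 0.5325 -0.1665  0.131 ] -0.16658284016264702
blank top [0.5438 0.0885 0.038 ]
[ 0.0891  0.2301 -0.2987] 21.3167
```

View pics/w13.png

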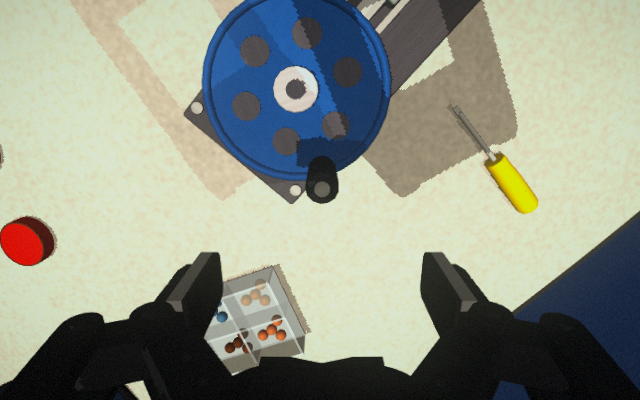

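```bash
python3 -c "
from rig import bot
print(bot.hand_in())"
```

```text
the job is handed in; nothing more can be done
None
```

The job is handed in: the blank is clamped and the wheel is staying put by itself, I estimate 5 to 8° past dead centre.

**Loading:** I gripped the wooden blank across fixture x and laid it flat on the cork between the open jaws. After release, the wrist picture showed it flat, centred under the V, with small gaps at the V and the red pad.

**Clamping:** I turned the wheel counter-clockwise by the handle at about 6 to 18°/s.

| Wheel angle from start | Push along the path |
|---|---|
| about 40° | peak, 18.7 N |
| 72° | 6.4 N |
| 76° | 4.3 N |
| 79° | about 3 N |

- I stopped at about 79° and let go.
- Dead centre comes out at about 71 to 74°, from the force slope of -0.5 N per degree and from the peak plus 34°.

**Last checks:**
- **Wheel:** the handle measured 79.5° after release. A picture about 1 s later showed it in the same place apart from a pixel of camera shift.
- **Blank:** it measured (0.544, 0.0885) m, about 1 mm from my seat estimate, with the red pad against it.
- **Robot:** it was clear of everything, with wrist force near zero. The job took about 21 s.

**What disagreed:**
- The base's outline lay about 9 mm off in y from where the wheel axis and V put it, so I used the axis and V.
- The close wrist pictures looked about 3 to 5 mm off in camera height.
- The peak push was slightly above the stated 17 N.
- The first part of the turn carried some radial and vertical force from the grip, which had mostly faded by dead centre. About 4 N radial came back at the stopping point, and I relaxed it before letting go.

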